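# Take the rolling pin out of its counter box

### The arm

A 7-joint arm with a two-finger parallel gripper is mounted at the origin on a cart in front of the work surface, level with it; the furniture and walls round the work are solid. World frame = base frame: x ahead of the robot, y to its left, z up, the work surface at z = 0. Lengths are in m, angles in rad, forces in N, time in s.
With the tool pointing down it reaches from about 0.425 to 0.875 m from the base axis. Payload 8.4 kg.
Tool frame: the origin (TCP) lies on the centre line of the jaws, within the pads' length; the fingertips stand 14 mm ahead of it and the grasp point (between the pads) lies 5 mm behind it; z points along the fingers, y is the line along which they close (so a half turn about z gives the same grasp; the last joint's range is limited). The gripper opens to 87 mm and grips with 3 to 60 N. Pads are 19 mm wide; open, the fingers measure 117 mm over their backs; the gripper's body (75 mm by 190 mm) begins 51 mm behind the grasp point.
Start: joints at [-1.359, 0.333, 0.04, 1.465, -0.013, 1.343, -0.059], TCP at [0.199, 0.619, 0.237] pointing down, gripper open.
Joint ranges: [-2.58, 2.58], [-0.38, 2.09], [-1.3, 1.39], [0.25, 2.4], [-1.5, 4.64], [0.08, 2.09], [-2.65, 2.65]. Speed limits (rad/s): [2.22, 2.22, 2.79, 2.79, 3.14, 3.14, 3.14].

### API

Orientations are given as a unit quaternion [x, y, z, w].
In Python, from rig import env gives the robot as it stands.
- The arm moves only by the tool arm_command, never from a script. Its argument "commands" is a list of rows, each an object with "delta_rot": the turn, a rotation vector about the tool's x, y, z in parts of the range, where 1.0 means 180 degrees, a list of three; "linear": the shift along the tool's x, y, z in shares of 600 mm (1.0 is 600 mm), a list of three; "fingers": the opening, from 0 (shut) to 1 (fully open). A call has 1 to 10 rows; each row is the pose to reach, as a shift and turn from the pose commanded when the call began, along the tool's axes at that moment; what a row does not reach only later rows make up. A row lasts 1/10 s, in which the tool goes at most 50 mm and 8.59 degrees, less where a joint would pass 70% of its speed; a pose out of reach is approached as far as the arm can. No shift or turn number may pass 1 either way. A call with a gripper value outside its range is refused whole. The fingers move at their own pace and stop on an object; "newtons" is the grip in N (left out, the last holds). Time passes only in rows, so rows that repeat a pose let the fingers close. It gives the time, the measured TCP pose, the force, the opening and the grip force at its end, in the units of the state.
- env.state(): the state, without advancing time (a new reading comes with each control period).
- env.get_image(name): name is "side" or "top"; returns a dict with "pixels" (480x640x3 uint8, red, green, blue), "fov_y" (degrees; the focal length in pixels is half the picture's height over the tangent of half this angle, whatever the lens; pixels are square), "cx", "cy" (the principal point, pixels), "D" ([k1, k2, p1, p2, k3] as OpenCV has them; the pictures are not rectified), "view" (4x4, takes a point from world to camera coordinates). Camera axes: x right, y down, z forward; pixel columns grow to the right and rows downward; lengths in m; the calibration is good to about 2 mm. A picture is of the moment at which its call begins. There is no depth.
- env.finish_job(): hands the job in; it is judged then, once.
Trained networks look in a picture, given as the dict that the camera call returned (one of the last four; its "shot" number tells which), for a name from the list of things; names that differ only in an ending like _2 or _b are one class to them, and where a whole thing is asked for, a point or a joint stands for the part that bears it (a point fixed in the world has none). Each returns a list of dicts, best first, with "confidence" (0 to 1); they miss things now and then, are a little off and sometimes report something else, mostly with a low value. They report only what shows in the picture. A call takes as long as a camera call.
- env.silhouettes(label, picture): "region" (480x640 bool, what is visible of it) and "centre" ([column, row] in pixels, amid what is visible of it).
The state is a dict: "time": time; "q": joint angles; "joint_velocities": joint speeds; "effort": joint torques, N m; "position": TCP position; "tool_rot": TCP orientation; "contact_force": force on the tool from outside, world axes, zero at the start; "torque": the same for the moment, N m; "opening": finger opening in m; "grasp_force": force on a finger pad.
Only numpy, scipy, OpenCV 4.12 (cv2) and the standard library are available. Lean on these libraries where they do the work, as an engineer would, in place of code of your own. Each camera call takes 0.05 s, during which the arm holds its last target. There are 200 camera calls.

### The job

Lift the hinged cover of the wooden box on the counter and lay it back gently against its stop, never letting it swing or drop. Then take out the rolling pin, which is longer than the opening and lies partly under the fixed half of the top, so that it only comes out at a slant, and finish while still holding it in the gripper, at rest, the whole pin well clear above the box. Leave the cover open, and leave the price cards, jars and tin around it standing where they are.

Things in the scene. Friction and masses are not known exactly. Their poses are not given: they have to be found in the camera images.
- pin_box: Fixed wooden box, 176 (x) x 301 (y) x 74 mm high; origin: centre of its underside. At yaw 0 (it varies from -0.36 to +0.06 rad) its -x side faces the robot, its +y end is on the robot's left. Floor 8 mm thick; walls 8 mm thick, 68 mm high. On the floor four chocks, 8 x 12 x 7 mm high, centred at x = -44 and -10, y = -68 and +68 mm, cradle the pin
- box_opening (a point): centre of the opening in the top, at box x = 0, y = -55 mm, z = 68 mm (the height of the wall rims); the opening is 160 mm (x) by 175 mm (y, from -142.5 to +32.5 mm) and is shut by the cover. Axes as the box
- cover (a joint): angle of the hinged wooden cover (166 x 181 x 8 mm, 0.3 kg): 0 = shut; grows as its front edge is lifted up and away from the robot; 1.8 rad = leaning back just past upright on its stop (two dark steel brackets behind the box), where its weight keeps it. It swings freely and falls if let go elsewhere
- cover_handle (a point): middle of the bar of the cover's steel handle: round bar 10 mm thick, 84 mm long, parallel to the hinge, on a leg at each end, its axis 38 mm over the cover's upper face; when shut 152 mm in front of and 42.5 mm above the hinge line. It can turn between the fingers as the cover swings; with the cover open it is on the far side. Axes: the cover's, as the box's when shut
- cover_hinge (a point): middle of the hinge line, at box x = +86, y = -60, z = 72 mm; the line runs along box y. Axes as the box
- rolling_pin: plain wooden rolling pin, 255 mm long, 0.18 to 0.29 kg; origin at its middle on its axis, y along it. Barrel 157 mm long, 38 mm in diameter; at each end a handle 49 mm long, 24 mm in diameter. At the start it lies in the box on the chocks, along box y, axis at box x = -27, z = 29 mm, its middle within 8 mm of the box's middle, so about 95 mm of it is under the fixed board
- pin_near_end (a point): tip of the pin's handle that lies under the opening (pin y = -127.5 mm)
- pin_far_end (a point): tip of the pin's handle that lies under the fixed half of the top (pin y = +127.5 mm)
- card_on_box: bystander: price card in a wooden foot, 28 x 58 x 82 mm, standing on the fixed half of the top near its left end; origin at the middle of its underside
- front_card: bystander: a like price card standing near the counter's front edge to the right of the box; origin at the middle of its underside
- jar: bystander: glass jar with green lid, 62 mm wide, 86 mm high, on the counter to the right of the box; origin at the middle of its underside
- tin: bystander: food tin 57 mm wide, 72 mm high, on the counter to the right of the box; origin at the middle of its underside
- spice_jar: bystander: spice jar with yellow cap, 42 mm wide, 96 mm high, on the counter to the right of the box; origin at the middle of its underside
- board_edge (a point): middle of the edge of the fixed half of the top, at box x = 0, y = +32.5, z = 74 mm; this board is 6 mm thick (z = 68 to 74) and spans the box's width from here to its +y end. Axes as the box

How it is judged:
By the outcome, as a careful person would: the job done as asked, in the order asked, and still so for the second after the job is handed in, while the arm keeps its last pose, push and grip.
It also fails if it takes over 58 s, if anything falls off the work surface, if the arm or the gripper's body presses on something with over 40 N, if the wrist force passes 120 N, or if a joint passes its speed limit or range.

## Working session

There is one attempt and no reset: what is moved stays moved. The work goes in short steps, Python scripts to look and compute and a tool call to move; the robot and the scene stay as the last step left them, time stands still between calls to the robot, and variables do not carry over. Pictures are saved under pics/ and viewed, at most 10 in all, crops included, and the job is handed in when it is done.

Besides the shell and the picture viewer there is one more tool, called as name(argument=value, ...), one argument or row to a line, values as JSON. arm_command: Moves the arm, as the interface text tells. Its arguments: {"type":"object","properties":{"commands":{"type":"array"},"newtons":{"type":"number"}},"required":["commands"]}

```bash
ls; mkdir -p pics; cat > h.py <<'E'
import numpy as np, cv2
from rig import env
from scipy.spatial.transform import Rotation as R
def K(im):
    f=240/np.tan(np.radians(im['fov_y'])/2)
    return np.array([[f,0,im['cx']],[0,f,im['cy']],[0,0,1.]])
def proj(P,im):
    V=np.array(im['view']); P=np.atleast_2d(P).astype(float)
    r=cv2.Rodrigues(V[:3,:3])[0]
    return cv2.projectPoints(P,r,V[:3,3],K(im),np.array(im['D'],float))[0][:,0]
def ray_z(uv,z,im):
    V=np.array(im['view']); n=cv2.undistortPoints(np.array([[uv]],float),K(im),np.array(im['D'],float))[0,0]
    d=V[:3,:3].T@np.r_[n,1]; c=-V[:3,:3].T@V[:3,3]
    return c+d*(z-c[2])/d[2]
def save(im,n): cv2.imwrite('pics/'+n+'.png',im['pixels'][:,:,::-1])
E
python3 - <<'E'
from h import *
for n in ('top','side'):
    im=env.get_image(n); save(im,n+'0')
    V=np.array(im['view']); print(n,-V[:3,:3].T@V[:3,3],V[2,:3],im['fov_y'],im['D'])
    for l in ('pin_box','cover','cover_handle','card_on_box','front_card','jar','tin','spice_jar'):
        for s in env.silhouettes(l,im)[:2]: print(l,s['confidence'],s['centre'],s['region'].sum(),ray_z(s['centre'],.05,im).round(3))
s=env.state(); print({k:np.round(v,3) for k,v in s.items()})
E
```

```text
pics
top [ 0.27836733 -0.08675656  1.37038686] [ 0.17215012 -0.02199569 -0.98482512] 43.686366611917435 [0.03271761 0.         0.         0.         0.        ]
pin_box 0.77 [215.8, 229.2] 11027 [0.553 0.104 0.05 ]
pin_box 0.17 [239.8, 235.0] 6071 [0.54 0.05 0.05]
cover 0.96 [235.5, 232.0] 6206 [0.547 0.06  0.05 ]
cover_handle 0.6 [240.8, 234.2] 6098 [0.542 0.048 0.05 ]
card_on_box 0.71 [153.3, 225.6] 431 [0.56  0.243 0.05 ]
front_card 0.63 [459.7, 311.6] 324 [ 0.37  -0.438  0.05 ]
jar 0.96 [445.2, 248.7] 806 [ 0.511 -0.411  0.05 ]
jar 0.51 [461.6, 311.5] 342 [ 0.371 -0.443  0.05 ]
tin 0.61 [426.3, 212.6] 695 [ 0.594 -0.372  0.05 ]
spice_jar 0.39 [458.4, 312.2] 338 [ 0.369 -0.435  0.05 ]
side [-0.02164043 -0.91249516  0.48979762] [ 0.51170985  0.76745213 -0.38622566] 52.56504255687726 [-0.12864069  0.          0.          0.          0.        ]
pin_box 0.79 [288.1, 234.6] 5913 [0.531 0.044 0.05 ]
cover 0.85 [291.5, 226.5] 2134 [0.567 0.086 0.05 ]
cover 0.26 [288.6, 232.1] 5826 [0.541 0.058 0.05 ]
cover_handle 0.88 [290.9, 224.3] 2096 [0.574 0.101 0.05 ]
card_on_box 0.86 [259.4, 193.1] 442 [0.641 0.4   0.05 ]
front_card 0.92 [369.3, 368.0] 1001 [ 0.355 -0.475  0.05 ]
front_card 0.36 [289.4, 231.8] 6027 [0.544 0.058 0.05 ]
jar 0.66 [420.2, 320.9] 1852 [ 0.506 -0.428  0.05 ]
jar 0.43 [288.7, 232.5] 6031 [0.54  0.055 0.05 ]
spice_jar 0.8 [370.2, 311.6] 1246 [ 0.458 -0.354  0.05 ]
{'time': np.float64(0.9), 'q': array([-1.359,  0.333,  0.04 ,  1.465, -0.013,  1.343, -0.058]), 'joint_velocities': array([0.   , 0.   , 0.001, 0.001, 0.001, 0.   , 0.001]), 'effort': array([-0.0000e+00, -6.5610e+01,  1.3330e+00, -4.0407e+01, -6.0000e-02,
        3.5000e-02,  0.0000e+00]), 'position': array([0.199, 0.619, 0.237]), 'tool_rot': array([ 0.155,  0.988, -0.   ,  0.   ]), 'contact_force': array([-0.103, -0.152, -1.21 ]), 'torque': array([-0.042,  0.003,  0.028]), 'grasp_force': np.float64(0.0), 'opening': np.float64(0.087)}
```

View pictures.

View pics/top0.png

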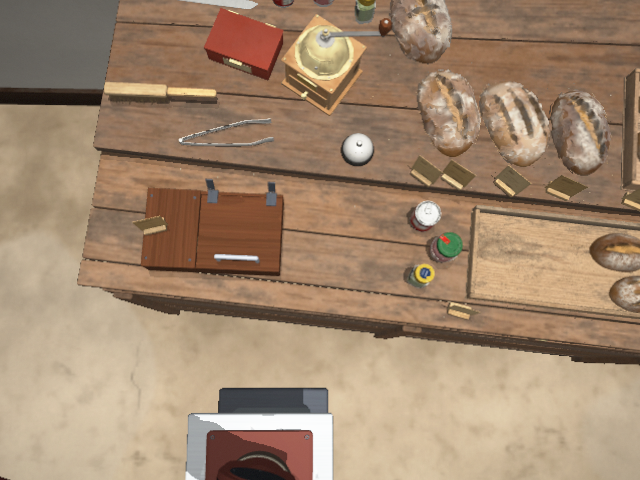

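View pics/side0.png

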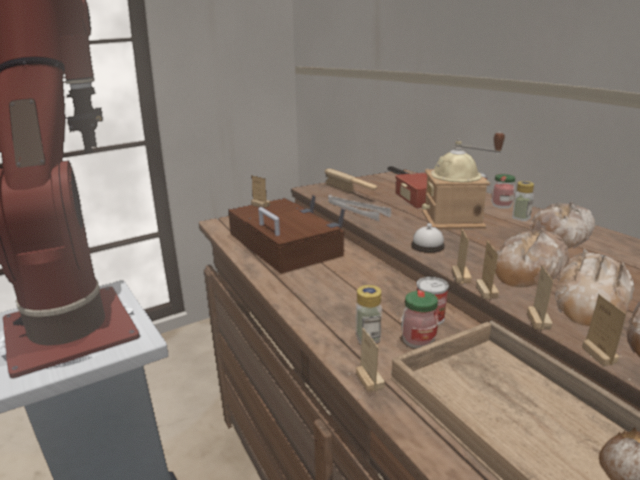

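```bash
cat > fit.py <<'E'
from h import *
from scipy.optimize import minimize
B=np.array([[x,y,z] for x in(-.088,.088) for y in(-.1505,.1505) for z in(0,.074)])
def world(p,P):
    x,y,w=p; P=np.atleast_2d(P); c,s=np.cos(w),np.sin(w)
    return np.c_[x+c*P[:,0]-s*P[:,1],y+s*P[:,0]+c*P[:,1],P[:,2]]
def hull(p,im):
    m=np.zeros((480*4,640*4),np.uint8)
    cv2.fillConvexPoly(m,np.int32(cv2.convexHull(np.float32(proj(world(p,B),im)))*4+2),1)
    return cv2.resize(m.astype(np.float32),(640,480),interpolation=cv2.INTER_AREA)
E
python3 - <<'E'
from fit import *
ims=[env.get_image(n) for n in('top','side')]
M=[env.silhouettes('pin_box',i)[0]['region'].astype(np.float32) for i in ims]
def cost(p,idx): return sum(np.abs(hull(p,ims[i])-M[i]).sum() for i in idx)
for idx in((0,),(1,),(0,1)):
    best=min((minimize(cost,[.55,.08,w],(idx,),method='Nelder-Mead',options=dict(initial_simplex=[[.55,.08,w],[.58,.08,w],[.55,.11,w],[.55,.08,w+.1]],xatol=1e-4)) for w in(-.25,-.05)),key=lambda r:r.fun)
    print(idx,best.x.round(4),best.fun,[m.sum() for m in M])
p=best.x
hb=[[-.066,-.06+d,.1145] for d in(-.042,0,.042)]
print(world(p,hb).round(4))
out=[]
for im in ims:
    a=cv2.resize(im['pixels'][:,:,::-1].copy(),None,fx=3,fy=3,interpolation=cv2.INTER_CUBIC)
    for P,c in((world(p,B),(0,255,0)),(world(p,hb),(0,0,255)),(world(p,[[-.088,.0325,.074],[.088,.0325,.074]]),(255,0,0))):
        for u in proj(P,im): cv2.circle(a,tuple(np.int32(u*3+1)),3,c,-1)
    u=proj(world(p,[[0,0,.05]]),im)[0]*3
    x,y=np.int32(u)-[270,200]; out.append(a[y:y+400,x:x+390] if 0 else a[max(y,0):max(y,0)+400,max(x,0):max(x,0)+540])
cv2.imwrite('pics/ov.png',cv2.resize(np.vstack([o[:400,:540] for o in out]),(405,600)) if 0 else cv2.resize(np.hstack(out),(800,296)))
np.save('box.npy',p)
E
```

```text
(0,) [ 1.4784 -0.6298 -0.5161] 504.0 [np.float32(504.0), np.float32(5977.0)]
(1,) [ 0.5494  0.1028 -0.0515] 396.3125 [np.float32(504.0), np.float32(5977.0)]
(0, 1) [ 0.5476  0.1015 -0.065 ] 12403.875 [np.float32(504.0), np.float32(5977.0)]
[[0.4752 0.004  0.1145]
 [0.4779 0.0459 0.1145]
 [0.4806 0.0878 0.1145]]
```

View pics/ov.png

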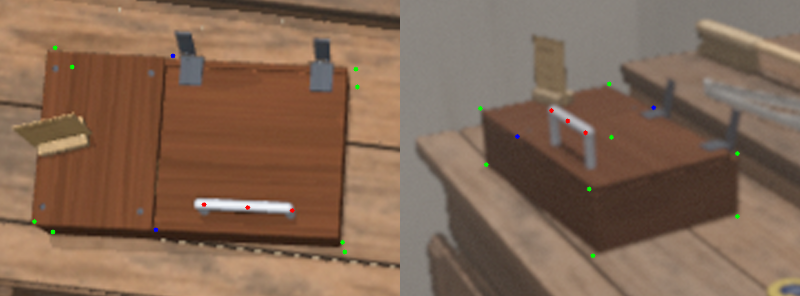

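```bash
cat > /tmp/a.py <<'E'
from fit import *
from scipy.optimize import least_squares
ims=[env.get_image(n) for n in('top','side')]
p0=np.load('box.npy'); s=800/1080
def org(im):
    x,y=np.int32(proj(world(p0,[[0,0,.05]]),im)[0]*3)-[270,200]; return np.array([max(x,0),max(y,0)])
P=[[(48,51),(.088,.1505,.074)],[(33,228),(-.088,.1505,.074)],[(341,234),(-.084,-.1505,.076)],[(196,205),(-.066,-.018,.1145)],[(294,210),(-.066,-.102,.1145)]]
S=[[(551,107),(-.066,-.018,.1145)],[(593,133),(-.066,-.102,.1145)],[(483,107),(-.088,.1505,.074)],[(598,191),(-.084,-.1505,.076)],[(738,153),(.08,-.1505,.076)],[(600,250),(-.088,-.1505,0)],[(738,215),(.088,-.1505,0)]]
def res(p,which=(0,1)):
    r=[]
    for i,L in enumerate((P,S)):
        if i not in which: continue
        uv=(np.array([l[0] for l in L],float)-[400*i,0])/s
        uv=(uv+org(ims[i])-1)/3
        r.append((proj(world(p,[l[1] for l in L]),ims[i])-uv).ravel())
    return np.concatenate(r)
for w in((0,),(1,),(0,1)):
    f=least_squares(res,p0,args=(w,)); print(w,f.x.round(4)); print(f.fun.reshape(-1,2).round(1).tolist())
np.save('box.npy',f.x)
p=f.x; hb=world(p,[[-.066,-.06,.1145]])[0]; print('handle',hb)
# tool target: tool z down, tool y along box x
st=env.state(); Rt=R.from_quat(st['tool_rot']); print(Rt.as_matrix().round(3), st['position'])
E
python3 /tmp/a.py
```

```text
(0,) [ 0.5467  0.1057 -0.0373]
[[-0.2, 0.6], [-0.4, -0.5], [0.0, 0.5], [2.4, 0.0], [-1.9, -0.6]]
(1,) [ 0.552   0.1024 -0.05  ]
[[1.9, 1.4], [-1.2, -0.6], [-0.4, 0.7], [0.2, -2.6], [-1.3, -0.7], [-0.6, 2.1], [1.5, -0.1]]
(0, 1) [ 0.549   0.1045 -0.0349]
[[0.3, -0.2], [0.3, -1.4], [0.7, -0.7], [3.1, -1.0], [-1.3, -1.7], [0.7, 1.5], [-2.0, -0.6], [-2.3, 1.0], [-0.3, -2.6], [-2.3, -1.0], [-1.0, 2.1], [0.5, -0.5]]
handle [0.48096077 0.04684376 0.1145    ]
[[-0.952  0.306 -0.   ]
 [ 0.306  0.952 -0.   ]
 [ 0.    -0.    -1.   ]] [0.19878821 0.61882554 0.23654631]
```

The rows are not in the units I measure in: shifts go in shares of 600 mm and turns go in shares of 180 degrees. I convert before sending: -458 mm is -0.7633, -442 mm is -0.7367, 74.5 degrees is 0.4139.

arm_command(
  commands=[
    {"linear": [-0.0733,-0.0767,0],"delta_rot": [0,0,0.0389],"fingers": 1},
    {"linear": [-0.1467,-0.1533,0],"delta_rot": [0,0,0.0778],"fingers": 1},
    {"linear": [-0.22,-0.2283,0],"delta_rot": [0,0,0.1167],"fingers": 1},
    {"linear": [-0.2933,-0.305,0],"delta_rot": [0,0,0.1611],"fingers": 1},
    {"linear": [-0.3667,-0.3817,0],"delta_rot": [0,0,0.2056],"fingers": 1},
    {"linear": [-0.44,-0.4583,0],"delta_rot": [0,0,0.2444],"fingers": 1},
    {"linear": [-0.5133,-0.5333,0],"delta_rot": [0,0,0.2889],"fingers": 1},
    {"linear": [-0.5867,-0.61,0],"delta_rot": [0,0,0.3333],"fingers": 1},
    {"linear": [-0.66,-0.6867,0],"delta_rot": [0,0,0.3722],"fingers": 1},
    {"linear": [-0.7367,-0.7633,0],"delta_rot": [0,0,0.4139],"fingers": 1},
  ],
)

```text
time: 2.2
position: [0.4193, 0.1679, 0.2369]
tool_rot: [0.723, 0.691, 0.001, -0.0]
contact_force: [-0.2, 0.3, 0.3]
opening: 0.0874
grasp_force: 0.0
```

```bash
cat > go.py <<'E'
from fit import *
def box(): return np.load('box.npy')
def Rt(tilt=0,yaw=None):
    "tool y along box x; tilt>0 leans so that tool -> -box y end goes up (deg about box -x)"
    w=box()[2] if yaw is None else yaw
    c,s=np.cos(w),np.sin(w)
    D=np.array([[-s,c,0],[c,s,0],[0,0,-1]]).T
    return R.from_rotvec(np.radians(tilt)*np.array([-c,-s,0]))*R.from_matrix(D)
def delta(pos,Rg,st=None):
    st=st or env.state(); R0=R.from_quat(st['tool_rot'])
    return (R0.inv().apply(np.array(pos)-st['position'])*1000).round(1),(R0.inv()*Rg).as_rotvec(True).round(2)
E
python3 -c "
from go import *
np.save('box.npy',[.5475,.1045,-.04])
print(delta([.4792,.0471,.19],Rt()))"
```

```text
(array([-118. ,   65.3,   46.8]), array([ 0.03, -0.06, -0.3 ]))
```

arm_command(
  commands=[
    {"linear": [-0.0667,0.0367,0.0167],"delta_rot": [0,0,0],"fingers": 1},
    {"linear": [-0.1333,0.0733,0.0333],"delta_rot": [0,0,0],"fingers": 1},
    {"linear": [-0.1967,0.1083,0.05],"delta_rot": [0,0,0],"fingers": 1},
    {"linear": [-0.1967,0.1083,0.0667],"delta_rot": [0,0,0],"fingers": 1},
    {"linear": [-0.1967,0.1083,0.0783],"delta_rot": [0,0,0],"fingers": 1},
    {"linear": [-0.1967,0.1083,0.0783],"delta_rot": [0,0,0],"fingers": 1},
  ],
)

```text
time: 2.8
position: [0.4781, 0.0503, 0.1887]
tool_rot: [0.721, 0.693, -0.001, -0.0]
contact_force: [-0.3, 1.5, -0.2]
opening: 0.0871
grasp_force: 0.0
```

```bash
python3 -c "
from go import *
print(delta([.4792,.0471,.1095],Rt()))
for n in('top','side'):
    im=env.get_image(n); p=proj([[.479,.047,.11]],im)[0]; x,y=np.int32(p)-[66,75]
    cv2.circle(im['pixels'],tuple(np.int32(p.round())),1,(255,255,0),-1)
    cv2.imwrite('pics/b_'+n+'.png',cv2.resize(im['pixels'][y:y+150,x:x+133,::-1],(399,450),interpolation=cv2.INTER_CUBIC))
cv2.imwrite('pics/b.png',np.hstack([cv2.imread('pics/b_%s.png'%n) for n in('top','side')]))
print({k:v for k,v in env.state().items() if k in('time','position','q')})
"
```

```text
(array([-3.1,  1.4, 79.2]), array([-0.09,  0.02,  0.06]))
{'time': 2.9, 'q': array([-8.19727582e-01, -1.21406269e-03,  6.30384779e-01,  1.95173842e+00,
        5.33567347e-04,  1.19101066e+00, -2.27547753e-01]), 'position': array([0.47863001, 0.05063458, 0.18970732])}
```

View pics/b.png

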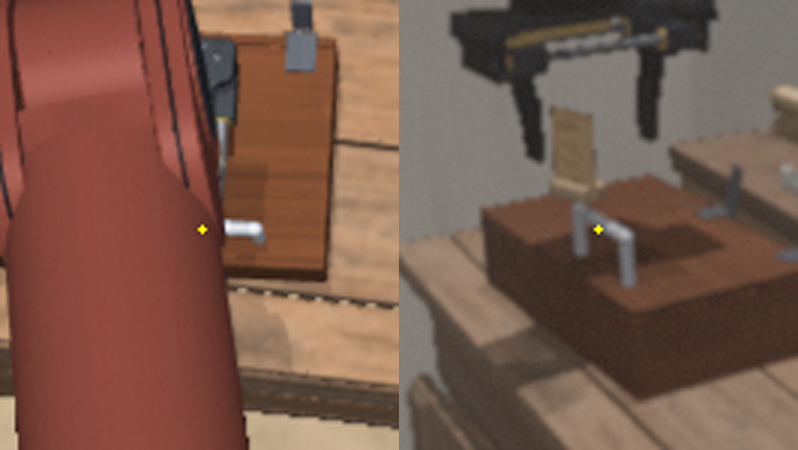

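In the tool's units: 79 mm is 0.1317, 70 mm is 0.1167.

arm_command(
  commands=[
    {"linear": [-0.005,0.0023,0.0417],"delta_rot": [0,0,0],"fingers": 1},
    {"linear": [-0.005,0.0023,0.0833],"delta_rot": [0,0,0],"fingers": 1},
    {"linear": [-0.005,0.0023,0.1167],"delta_rot": [0,0,0],"fingers": 1},
    {"linear": [-0.005,0.0023,0.1317],"delta_rot": [0,0,0],"fingers": 1},
    {"linear": [-0.005,0.0023,0.1317],"delta_rot": [0,0,0],"fingers": 0.4},
    {"linear": [-0.005,0.0023,0.1317],"delta_rot": [0,0,0],"fingers": 0.3},
    {"linear": [-0.005,0.0023,0.1317],"delta_rot": [0,0,0],"fingers": 0.2},
    {"linear": [-0.005,0.0023,0.1317],"delta_rot": [0,0,0],"fingers": 0.2},
    {"linear": [-0.005,0.0023,0.1317],"delta_rot": [0,0,0],"fingers": 0.2},
  ],
  newtons=12,
)

```text
time: 3.8
position: [0.4806, 0.0464, 0.1111]
tool_rot: [0.721, 0.693, 0.0, 0.0]
contact_force: [-0.4, -0.2, 0.6]
opening: 0.055
grasp_force: 0.0
```

arm_command(
  commands=[
    {"linear": [0,0,0],"delta_rot": [0,0,0],"fingers": 0},
    {"linear": [0,0,0],"delta_rot": [0,0,0],"fingers": 0},
    {"linear": [0,0,0],"delta_rot": [0,0,0],"fingers": 0},
    {"linear": [0,0,0],"delta_rot": [0,0,0],"fingers": 0},
  ],
  newtons=12,
)

```text
time: 4.2
position: [0.4803, 0.0462, 0.1106]
tool_rot: [0.721, 0.693, -0.0, 0.0]
contact_force: [0.1, 0.7, -0.4]
opening: 0.0229
grasp_force: 0.0
```

arm_command(
  commands=[
    {"linear": [0,0,0],"delta_rot": [0,0,0],"fingers": 0},
    {"linear": [0,0,0],"delta_rot": [0,0,0],"fingers": 0},
    {"linear": [0,0,0],"delta_rot": [0,0,0],"fingers": 0},
  ],
  newtons=20,
)

```text
time: 4.5
position: [0.4814, 0.0462, 0.1108]
tool_rot: [0.721, 0.693, 0.001, 0.001]
contact_force: [5.8, 0.5, -3.7]
opening: 0.0092
grasp_force: 20.0
```

```bash
python3 -c "
from go import *
s=env.state();print(s)
r=157.8;a0=np.arctan2(42.5,152)
# tool axes at down: x~+box y, y=box x, z=down
for t in np.arange(0,1.85,.1): print(round(t,2),round(-r*np.cos(a0+t)+152,1),round(-(r*np.sin(a0+t)-42.5),1))
"
```

```text
{'time': 4.5, 'q': array([-0.79446189,  0.10639985,  0.6471797 ,  2.03985469, -0.07488781,
        1.01561965, -0.15106825]), 'joint_velocities': array([ 0.00020013,  0.00176236,  0.00123298, -0.00332102, -0.00196861,
       -0.00141393,  0.0015036 ]), 'effort': array([-3.70123331e-01, -3.49681270e+01,  2.17716873e+00, -3.34290755e+01,
       -2.96171922e-01,  1.89712688e+00,  4.27551669e-03]), 'position': array([0.48135233, 0.04616602, 0.11084833]), 'tool_rot': array([0.72125668, 0.69266684, 0.00083767, 0.00086843]), 'contact_force': array([ 5.8290203 ,  0.51707149, -3.6953256 ]), 'torque': array([-0.16055696, -1.11863565, -0.02236215]), 'grasp_force': 19.99953031539917, 'opening': 0.00919845140823367}
0.0 0.0 0.0
0.1 5.0 -15.0
0.2 11.5 -29.3
0.3 19.4 -43.0
0.4 28.6 -55.8
0.5 39.0 -67.6
0.6 50.6 -78.4
0.7 63.1 -87.9
0.8 76.6 -96.1
0.9 90.8 -103.0
1.0 105.6 -108.3
1.1 120.9 -112.2
1.2 136.5 -114.5
1.3 152.3 -115.3
1.4 168.0 -114.5
1.5 183.6 -112.1
1.6 198.9 -108.2
1.7 213.7 -102.7
1.8 227.9 -95.8
```

```bash
python3 -c "
import numpy as np
r=157.8;a0=np.arctan2(42.5,152)
f=lambda t:np.array([-r*np.cos(a0+t)+152,-(r*np.sin(a0+t)-42.5)])
for k in range(5):
    t0=.4*k; print(k,[(f(t)-f(t0)).round(1).tolist() for t in t0+.04*np.arange(1,11)])
"
```

```text
0 [[1.8, -6.0], [3.9, -12.0], [6.2, -17.9], [8.7, -23.7], [11.5, -29.3], [14.5, -34.9], [17.7, -40.3], [21.1, -45.6], [24.7, -50.8], [28.5, -55.8]]
1 [[4.0, -4.9], [8.3, -9.5], [12.7, -14.1], [17.2, -18.4], [22.0, -22.6], [26.9, -26.5], [32.0, -30.3], [37.2, -33.8], [42.5, -37.2], [48.0, -40.3]]
2 [[5.6, -2.9], [11.3, -5.6], [17.1, -8.0], [23.0, -10.2], [29.0, -12.2], [35.1, -13.9], [41.2, -15.4], [47.4, -16.7], [53.7, -17.7], [59.9, -18.4]]
3 [[6.3, -0.5], [12.6, -0.7], [18.9, -0.7], [25.2, -0.5], [31.5, 0.1], [37.8, 0.8], [44.0, 1.8], [50.2, 3.1], [56.3, 4.6], [62.4, 6.4]]
4 [[6.0, 2.0], [11.9, 4.2], [17.7, 6.7], [23.4, 9.4], [29.0, 12.3], [34.5, 15.5], [39.8, 18.8], [45.0, 22.4], [50.1, 26.2], [55.0, 30.2]]
```

In the tool's units: -55.8 mm is -0.093, -50.8 mm is -0.0847.

arm_command(
  commands=[
    {"linear": [0,0.003,-0.01],"delta_rot": [0,0,0],"fingers": 0},
    {"linear": [0,0.0065,-0.02],"delta_rot": [0,0,0],"fingers": 0},
    {"linear": [0,0.0103,-0.0298],"delta_rot": [0,0,0],"fingers": 0},
    {"linear": [0,0.0145,-0.0395],"delta_rot": [0,0,0],"fingers": 0},
    {"linear": [0,0.0192,-0.0488],"delta_rot": [0,0,0],"fingers": 0},
    {"linear": [0,0.0242,-0.0582],"delta_rot": [0,0,0],"fingers": 0},
    {"linear": [0,0.0295,-0.0672],"delta_rot": [0,0,0],"fingers": 0},
    {"linear": [0,0.0352,-0.076],"delta_rot": [0,0,0],"fingers": 0},
    {"linear": [0,0.0412,-0.0847],"delta_rot": [0,0,0],"fingers": 0},
    {"linear": [0,0.0475,-0.093],"delta_rot": [0,0,0],"fingers": 0},
  ],
  newtons=25,
)

```text
time: 5.5
position: [0.5085, 0.0451, 0.1665]
tool_rot: [0.721, 0.693, -0.0, -0.0]
contact_force: [2.5, 0.2, -5.6]
opening: 0.0088
grasp_force: 25.0
```

Forces small; the commanded path fits the arc. Continue.

In the tool's units: 48 mm is 0.08, 42.5 mm is 0.0708.

arm_command(
  commands=[
    {"linear": [0,0.0067,-0.0082],"delta_rot": [0,0,0],"fingers": 0},
    {"linear": [0,0.0138,-0.0158],"delta_rot": [0,0,0],"fingers": 0},
    {"linear": [0,0.0212,-0.0235],"delta_rot": [0,0,0],"fingers": 0},
    {"linear": [0,0.0287,-0.0307],"delta_rot": [0,0,0],"fingers": 0},
    {"linear": [0,0.0367,-0.0377],"delta_rot": [0,0,0],"fingers": 0},
    {"linear": [0,0.0448,-0.0442],"delta_rot": [0,0,0],"fingers": 0},
    {"linear": [0,0.0533,-0.0505],"delta_rot": [0,0,0],"fingers": 0},
    {"linear": [0,0.062,-0.0563],"delta_rot": [0,0,0],"fingers": 0},
    {"linear": [0,0.0708,-0.062],"delta_rot": [0,0,0],"fingers": 0},
    {"linear": [0,0.08,-0.0672],"delta_rot": [0,0,0],"fingers": 0},
  ],
)

```text
time: 6.5
position: [0.5564, 0.043, 0.2077]
tool_rot: [0.721, 0.693, -0.0, -0.001]
contact_force: [-5.4, -1.0, 4.3]
opening: 0.0089
grasp_force: 25.0
```

```bash
python3 -c "
from go import *
im=env.get_image('side'); cv2.imwrite('pics/c.png',cv2.resize(im['pixels'][120:290,170:430,::-1],(780,510)))
s=env.state();print(s['position'],s['contact_force'],s['torque'])"
```

```text
[0.55735697 0.04302034 0.20816488] [-6.32678926 -0.19493209  7.62866193] [-0.18081269  1.55836361  0.00612328]
```

View pics/c.png

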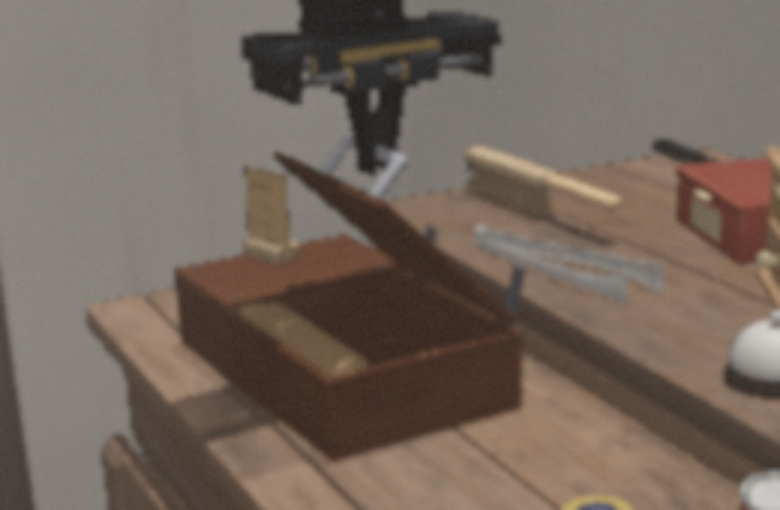

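arm_command(
  commands=[
    {"linear": [0,0.0085,-0.0057],"delta_rot": [0,0,0],"fingers": 0},
    {"linear": [0,0.018,-0.0107],"delta_rot": [0,0,0],"fingers": 0},
    {"linear": [0,0.0277,-0.015],"delta_rot": [0,0,0],"fingers": 0},
    {"linear": [0,0.0375,-0.0187],"delta_rot": [0,0,0],"fingers": 0},
    {"linear": [0,0.0475,-0.022],"delta_rot": [0,0,0],"fingers": 0},
    {"linear": [0,0.0577,-0.0248],"delta_rot": [0,0,0],"fingers": 0},
    {"linear": [0,0.0678,-0.0273],"delta_rot": [0,0,0],"fingers": 0},
    {"linear": [0,0.0782,-0.0295],"delta_rot": [0,0,0],"fingers": 0},
    {"linear": [0,0.0887,-0.0312],"delta_rot": [0,0,0],"fingers": 0},
    {"linear": [0,0.0992,-0.0323],"delta_rot": [0,0,0],"fingers": 0},
  ],
)

```text
time: 7.55
position: [0.6167, 0.0405, 0.226]
tool_rot: [0.721, 0.693, -0.0, 0.0]
contact_force: [-2.0, -3.7, -0.5]
opening: 0.009
grasp_force: 25.0
```

In the tool's units: 62.4 mm is 0.104, 56.3 mm is 0.0938.

arm_command(
  commands=[
    {"linear": [0,0.0105,-0.0008],"delta_rot": [0,0,0],"fingers": 0},
    {"linear": [0,0.021,-0.0012],"delta_rot": [0,0,0],"fingers": 0},
    {"linear": [0,0.0315,-0.0012],"delta_rot": [0,0,0],"fingers": 0},
    {"linear": [0,0.042,-0.0008],"delta_rot": [0,0,0],"fingers": 0},
    {"linear": [0,0.0525,0.0002],"delta_rot": [0,0,0],"fingers": 0},
    {"linear": [0,0.063,0.0013],"delta_rot": [0,0,0],"fingers": 0},
    {"linear": [0,0.0733,0.003],"delta_rot": [0,0,0],"fingers": 0},
    {"linear": [0,0.0837,0.0052],"delta_rot": [0,0,0],"fingers": 0},
    {"linear": [0,0.0938,0.0077],"delta_rot": [0,0,0],"fingers": 0},
    {"linear": [0,0.104,0.0107],"delta_rot": [0,0,0],"fingers": 0},
  ],
)

```text
time: 8.55
position: [0.6791, 0.0381, 0.2196]
tool_rot: [0.721, 0.693, 0.0, 0.0]
contact_force: [-1.2, -4.8, 0.7]
opening: 0.0088
grasp_force: 25.0
```

In the tool's units: 27 mm is 0.045, 25.5 mm is 0.0425.

arm_command(
  commands=[
    {"linear": [0,0.005,0.0017],"delta_rot": [0,0,0],"fingers": 0},
    {"linear": [0,0.01,0.0033],"delta_rot": [0,0,0],"fingers": 0},
    {"linear": [0,0.015,0.0052],"delta_rot": [0,0,0],"fingers": 0},
    {"linear": [0,0.0198,0.007],"delta_rot": [0,0,0],"fingers": 0},
    {"linear": [0,0.0247,0.009],"delta_rot": [0,0,0],"fingers": 0},
    {"linear": [0,0.0295,0.0112],"delta_rot": [0,0,0],"fingers": 0},
    {"linear": [0,0.0343,0.0133],"delta_rot": [0,0,0],"fingers": 0},
    {"linear": [0,0.039,0.0157],"delta_rot": [0,0,0],"fingers": 0},
    {"linear": [0,0.0425,0.0175],"delta_rot": [0,0,0],"fingers": 0},
    {"linear": [0,0.045,0.0188],"delta_rot": [0,0,0],"fingers": 0},
  ],
)

```text
time: 9.55
position: [0.7057, 0.0371, 0.2083]
tool_rot: [0.721, 0.693, -0.0, 0.0]
contact_force: [0.1, -4.7, 0.3]
opening: 0.0091
grasp_force: 25.0
```

In the tool's units: 3 mm is 0.005, 2 mm is 0.0033.

arm_command(
  commands=[
    {"linear": [0,0.0017,0.0008],"delta_rot": [0,0,0],"fingers": 0},
    {"linear": [0,0.0033,0.0017],"delta_rot": [0,0,0],"fingers": 0},
    {"linear": [0,0.005,0.0025],"delta_rot": [0,0,0],"fingers": 0},
    {"linear": [0,0.005,0.0025],"delta_rot": [0,0,0],"fingers": 0},
  ],
)

```text
time: 9.95
position: [0.7085, 0.0369, 0.2067]
tool_rot: [0.721, 0.693, -0.0, 0.0]
contact_force: [-0.3, -5.4, 0.0]
opening: 0.0094
grasp_force: 25.0
```

In the tool's units: 3.6 mm is 0.006, 2.7 mm is 0.0045.

arm_command(
  commands=[
    {"linear": [0,0.0015,0.0008],"delta_rot": [0,0,0],"fingers": 0},
    {"linear": [0,0.003,0.0017],"delta_rot": [0,0,0],"fingers": 0},
    {"linear": [0,0.0045,0.0025],"delta_rot": [0,0,0],"fingers": 0},
    {"linear": [0,0.006,0.0033],"delta_rot": [0,0,0],"fingers": 0},
    {"linear": [0,0.006,0.0033],"delta_rot": [0,0,0],"fingers": 0},
  ],
)

```text
time: 10.45
position: [0.7093, 0.0369, 0.2061]
tool_rot: [0.721, 0.693, -0.002, -0.003]
contact_force: [-20.2, -4.5, 17.1]
opening: 0.0089
grasp_force: 25.0
```

In the tool's units: -2.3 mm is -0.0038, -1.3 mm is -0.0022.

arm_command(
  commands=[
    {"linear": [0,-0.002,-0.0012],"delta_rot": [0,0,0],"fingers": 0},
    {"linear": [0,-0.0038,-0.0022],"delta_rot": [0,0,0],"fingers": 0},
    {"linear": [0,-0.0038,-0.0022],"delta_rot": [0,0,0],"fingers": 0.2},
    {"linear": [0,-0.0038,-0.0022],"delta_rot": [0,0,0],"fingers": 0.3},
    {"linear": [0,-0.0038,-0.0022],"delta_rot": [0,0,0],"fingers": 0.35},
    {"linear": [0,-0.0038,-0.0022],"delta_rot": [0,0,0],"fingers": 0.35},
  ],
)

```text
time: 11.05
position: [0.7099, 0.0379, 0.206]
tool_rot: [0.721, 0.693, 0.0, -0.0]
contact_force: [0.0, -0.1, 1.4]
opening: 0.0286
grasp_force: 0.0
```

In the tool's units: -189 mm is -0.315, -130 mm is -0.2167.

arm_command(
  commands=[
    {"linear": [0,0,-0.025],"delta_rot": [0,0,0],"fingers": 0.35},
    {"linear": [0,0,-0.0667],"delta_rot": [0,0,0],"fingers": 0.35},
    {"linear": [0,0,-0.1333],"delta_rot": [0,0,0],"fingers": 0.35},
    {"linear": [0,0,-0.2],"delta_rot": [0,0,0],"fingers": 0.5},
    {"linear": [0.0467,-0.0667,-0.2],"delta_rot": [0,0,0],"fingers": 0.7},
    {"linear": [0.0933,-0.1417,-0.2],"delta_rot": [0,0,0],"fingers": 0.7},
    {"linear": [0.0933,-0.2167,-0.2],"delta_rot": [0,0,0],"fingers": 0.7},
    {"linear": [0.0933,-0.2917,-0.1833],"delta_rot": [0,0,0],"fingers": 0.7},
    {"linear": [0.0933,-0.315,-0.1333],"delta_rot": [0,0,0],"fingers": 0.7},
    {"linear": [0.0933,-0.315,-0.0833],"delta_rot": [0,0,0],"fingers": 0.7},
  ],
)

```text
time: 12.05
position: [0.522, 0.1014, 0.2577]
tool_rot: [0.721, 0.693, 0.002, -0.001]
contact_force: [0.9, 0.3, 0.1]
opening: 0.0607
grasp_force: 0.0
```

```bash
cat > /tmp/b.py <<'E'
from go import *
np.save('box.npy',[.5497,.1045,-.04]); p=box()
im=env.get_image('side'); a=im['pixels'].copy(); S=4
x0,y0=210,165; a=cv2.resize(a[y0:y0+130,x0:x0+190],None,fx=S,fy=S,interpolation=cv2.INTER_CUBIC)
def dot(P,c):
    for u in proj(world(p,P),im): cv2.circle(a,tuple(np.int32((u-[x0,y0]+.5)*S)),3,c,-1)
dot(np.c_[B[:,:2],np.where(B[:,2]>0,.068,0)],(0,255,0)); dot([[-.088,.0325,.074],[.088,.0325,.074]],(0,0,255))
dot([[-.027,-.1275,.029],[-.027,-.0785,.048],[-.027,.0325,.048]],(255,255,0)) # pin tip, top of barrel end
cv2.imwrite('pics/d.png',a[:,:,::-1])
s=env.state();print(s['time'],s['position'],delta(world(p,[[-.027,-.012,.030]])[0],Rt()))
for s in env.silhouettes('rolling_pin',im)[:1]: print(s['confidence'],s['centre'],s['region'].sum())
E
python3 /tmp/b.py
```

```text
12.1 [0.52059574 0.10073577 0.25248309] (array([ -7.2,   2.6, 222.5]), array([-0.18, -0.04,  0.06]))
0.85 [272.8, 234.4] 403
```

View pics/d.png

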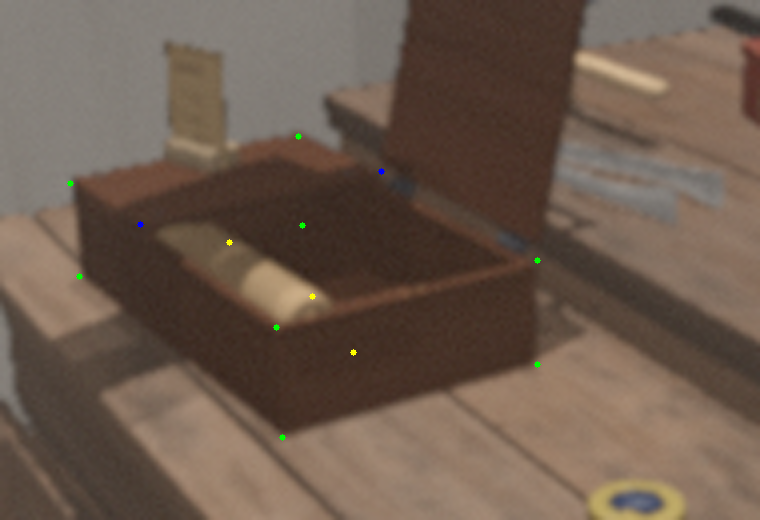

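In the tool's units: 165 mm is 0.275, 150 mm is 0.25.

arm_command(
  commands=[
    {"linear": [-0.0117,0.0042,0.05],"delta_rot": [0,0,0],"fingers": 0.62},
    {"linear": [-0.0117,0.0042,0.1083],"delta_rot": [0,0,0],"fingers": 0.62},
    {"linear": [-0.0117,0.0042,0.1667],"delta_rot": [0,0,0],"fingers": 0.62},
    {"linear": [-0.0117,0.0042,0.2167],"delta_rot": [0,0,0],"fingers": 0.62},
    {"linear": [-0.0117,0.0042,0.25],"delta_rot": [0,0,0],"fingers": 0.62},
    {"linear": [-0.0117,0.0042,0.275],"delta_rot": [0,0,0],"fingers": 0.62},
    {"linear": [-0.0117,0.0042,0.275],"delta_rot": [0,0,0],"fingers": 0.62},
  ],
)

```text
time: 12.85
position: [0.5255, 0.0933, 0.0907]
tool_rot: [0.721, 0.693, -0.001, -0.0]
contact_force: [-0.5, -0.3, -0.1]
opening: 0.0541
grasp_force: 0.0
```

```bash
cat > /tmp/c.py <<'E'
from go import *
p=box(); s=env.state();print(s['time'],s['position'],s['contact_force'],s['opening'],delta(world(p,[[-.027,-.012,.030]])[0],Rt()))
im=env.get_image('side'); r=env.silhouettes('rolling_pin',im)
print(r and (r[0]['confidence'],r[0]['centre']))
x0,y0=200,130; cv2.imwrite('pics/e.png',cv2.resize(im['pixels'][y0:y0+140,x0:x0+190,::-1],None,fx=4,fy=4,interpolation=cv2.INTER_CUBIC))
E
python3 /tmp/c.py
```

```text
12.85 [0.52551815 0.09327845 0.09071226] [-0.53147035 -0.3476941  -0.08995966] 0.05410124198402854 (array([ 0.3, -3.2, 60.7]), array([-0.07,  0.07, -0.03]))
(0.71, [272.1, 230.9])
```

View pics/e.png

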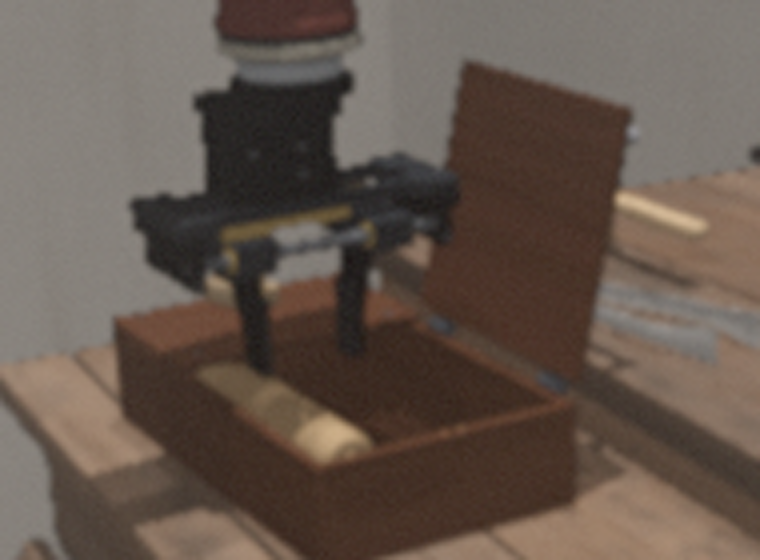

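In the tool's units: 60 mm is 0.1, 57 mm is 0.095.

arm_command(
  commands=[
    {"linear": [0,-0.0033,0.025],"delta_rot": [0,0,0],"fingers": 0.62},
    {"linear": [0,-0.0033,0.05],"delta_rot": [0,0,0],"fingers": 0.62},
    {"linear": [0,-0.0033,0.07],"delta_rot": [0,0,0],"fingers": 0.62},
    {"linear": [0,-0.0033,0.0867],"delta_rot": [0,0,0],"fingers": 0.62},
    {"linear": [0,-0.0033,0.095],"delta_rot": [0,0,0],"fingers": 0.62},
    {"linear": [0,-0.0033,0.1],"delta_rot": [0,0,0],"fingers": 0.62},
    {"linear": [0,-0.0033,0.1],"delta_rot": [0,0,0],"fingers": 0.62},
  ],
)

```text
time: 13.65
position: [0.5233, 0.0934, 0.031]
tool_rot: [0.721, 0.693, -0.0, -0.0]
contact_force: [0.1, -0.4, 0.0]
opening: 0.0539
grasp_force: 0.0
```

arm_command(
  commands=[
    {"linear": [0,0,0],"delta_rot": [0,0,0],"fingers": 0.5},
    {"linear": [0,0,0],"delta_rot": [0,0,0],"fingers": 0.4},
    {"linear": [0,0,0],"delta_rot": [0,0,0],"fingers": 0.3},
    {"linear": [0,0,0],"delta_rot": [0,0,0],"fingers": 0.2},
    {"linear": [0,0,0],"delta_rot": [0,0,0],"fingers": 0},
  ],
  newtons=15,
)

```text
time: 14.15
position: [0.5227, 0.0936, 0.0312]
tool_rot: [0.721, 0.693, -0.0, -0.001]
contact_force: [-5.3, 0.3, 5.7]
opening: 0.0374
grasp_force: 15.0
```

```bash
cat > plan.py <<'E'
import numpy as np
a=np.linspace(-127.5,127.5,256); r=np.where(abs(a)<=78.5,19,12)
WP=np.array([[0,29,0],[0,34,3],[0,46,11],[-8,54,16],[-40,66,18],[-80,80,20],[-120,97,22],[-170,122,22],[-190,180,22]],float)
def clear(yc,zc,f):
    f=np.radians(f); u=np.array([np.cos(f),-np.sin(f)]); n=np.array([np.sin(f),np.cos(f)])
    pts=np.vstack([np.array([yc,zc])+np.outer(a,u)+np.outer(s*r,n) for s in(1,-1)]); y,z=pts.T
    inn=abs(y)<146.5
    fl=np.r_[np.where(r>12,10,8),np.where(r>12,10,8)]
    out={'floor':(z-fl)[inn].min()}
    def rect(y0,y1,z0,z1):
        # signed distance of pts to rectangle + its corners to pin
        dy=np.maximum(np.maximum(y0-y,y-y1),0);dz=np.maximum(np.maximum(z0-z,z-z1),0)
        d=np.hypot(dy,dz).min()
        for c in((y0,z0),(y0,z1),(y1,z0),(y1,z1)):
            q=np.array(c)-[yc,zc]; s=q@u; h=abs(q@n)
            if abs(s)<127.5: d=min(d,h-(19 if abs(s)<79 else 12))
        return d
    out['board']=rect(32.5,150.5,68,74); out['nwall']=rect(-150.5,-142.5,-50,68); out['fwall']=rect(142.5,150.5,-50,68)
    return out
if __name__=='__main__':
  for off in(-8,0,8):
    print('off',off)
    for k in range(len(WP)-1):
        C=[clear(*(WP[k]+t*(WP[k+1]-WP[k])+[off,0,0])) for t in np.linspace(0,1,9)]
        print(k,{n:round(min(c[n] for c in C),1) for n in C[0]})
E
python3 plan.py
```

```text
off -8
0 {'floor': np.float64(0.0), 'board': np.float64(17.1), 'nwall': np.float64(6.5), 'fwall': np.float64(22.5)}
1 {'floor': np.float64(0.9), 'board': np.float64(10.3), 'nwall': np.float64(6.4), 'fwall': np.float64(22.4)}
2 {'floor': np.float64(-0.7), 'board': np.float64(7.8), 'nwall': np.float64(3.7), 'fwall': np.float64(23.1)}
3 {'floor': np.float64(-0.7), 'board': np.float64(7.5), 'nwall': np.float64(9.4), 'fwall': np.float64(32.6)}
4 {'floor': np.float64(7.2), 'board': np.float64(7.8), 'nwall': np.float64(9.3), 'fwall': np.float64(65.5)}
5 {'floor': np.float64(17.1), 'board': np.float64(17.9), 'nwall': np.float64(10.9), 'fwall': np.float64(106.6)}
6 {'floor': np.float64(30.1), 'board': np.float64(38.6), 'nwall': np.float64(13.3), 'fwall': np.float64(147.8)}
7 {'floor': np.float64(55.1), 'board': np.float64(88.5), 'nwall': np.float64(17.8), 'fwall': np.float64(198.5)}
off 0
0 {'floor': np.float64(0.0), 'board': np.float64(16.7), 'nwall': np.float64(14.5), 'fwall': np.float64(14.5)}
1 {'floor': np.float64(0.9), 'board': np.float64(8.8), 'nwall': np.float64(14.4), 'fwall': np.flo
[... 861 characters left out ...]
at64(22.4), 'fwall': np.float64(6.4)}
2 {'floor': np.float64(-0.7), 'board': np.float64(3.4), 'nwall': np.float64(18.8), 'fwall': np.float64(7.1)}
3 {'floor': np.float64(-0.7), 'board': np.float64(2.8), 'nwall': np.float64(16.3), 'fwall': np.float64(16.6)}
4 {'floor': np.float64(7.2), 'board': np.float64(2.8), 'nwall': np.float64(15.6), 'fwall': np.float64(49.5)}
5 {'floor': np.float64(17.1), 'board': np.float64(12.5), 'nwall': np.float64(16.4), 'fwall': np.float64(90.6)}
6 {'floor': np.float64(30.1), 'board': np.float64(23.1), 'nwall': np.float64(19.3), 'fwall': np.float64(131.8)}
7 {'floor': np.float64(55.1), 'board': np.float64(72.7), 'nwall': np.float64(23.8), 'fwall': np.float64(182.6)}
```

```bash
sed -i 's/^WP=.*/WP=np.array([[0,29,0],[0,35,3],[-3,46,10.5],[-12,54,14.5],[-40,64.5,17],[-80,80,20],[-120,97,22],[-130,130,22],[-130,180,16],[-110,240,8],[-70,300,0]],float)/' plan.py
python3 plan.py | head -24
python3 - <<'E'
import sys; sys.path.insert(0,'.')
from plan import *
def tcp(w):
    f=np.radians(w[2]); u=np.array([np.cos(f),-np.sin(f)]); n=np.array([np.sin(f),np.cos(f)])
    return w[:2]-12*u+2*n,u,n
N=[3,7,6,7,9,8,4,6,7,7]; L=[]
for k in range(len(WP)-1):
    for j in range(N[k]): L.append(WP[k]+(WP[k+1]-WP[k])*(j+1)/N[k])
prev=WP[0]
for i in range(0,len(L),10):
    t0,u,n=tcp(prev); print(i,prev.round(1))
    print('[',', '.join('{"linear":[%.1f,0,%.1f],"delta_rot":[0,%.1f,0],"fingers":0}'%((tcp(w)[0]-t0)@u,-(tcp(w)[0]-t0)@n,-(w[2]-prev[2])) for w in L[i:i+10]),']')
    prev=L[min(i+9,len(L)-1)]
E
```

```text
off -8
0 {'floor': np.float64(0.0), 'board': np.float64(16.1), 'nwall': np.float64(6.5), 'fwall': np.float64(22.5)}
1 {'floor': np.float64(1.9), 'board': np.float64(10.6), 'nwall': np.float64(3.9), 'fwall': np.float64(22.5)}
2 {'floor': np.float64(2.5), 'board': np.float64(7.7), 'nwall': np.float64(-0.2), 'fwall': np.float64(25.9)}
3 {'floor': np.float64(2.5), 'board': np.float64(7.5), 'nwall': np.float64(5.1), 'fwall': np.float64(36.1)}
4 {'floor': np.float64(7.7), 'board': np.float64(7.9), 'nwall': np.float64(7.4), 'fwall': np.float64(65.1)}
5 {'floor': np.float64(17.1), 'board': np.float64(17.9), 'nwall': np.float64(10.9), 'fwall': np.float64(106.6)}
6 {'floor': np.float64(30.1), 'board': np.float64(38.6), 'nwall': np.float64(13.3), 'fwall': np.float64(147.8)}
7 {'floor': np.float64(63.1), 'board': np.float64(51.6), 'nwall': np.float64(40.2), 'fwall': np.float64(159.8)}
8 {'floor': np.float64(125.3), 'board': np.float64(78.4), 'nwall': np.float64(89.9), 'fwall': np.float64(174.0)}
9 {'floor': np.float64(200.3), 'board': np.float64(138.8), 'nwall': np.float64(154.7), 'fwall': np.fl
[... 4645 characters left out ...]
ers":0}, {"linear":[1.4,0,-35.1],"delta_rot":[0,4.6,0],"fingers":0}, {"linear":[1.8,0,-43.9],"delta_rot":[0,5.7,0],"fingers":0}, {"linear":[2.2,0,-52.7],"delta_rot":[0,6.9,0],"fingers":0}, {"linear":[2.5,0,-61.5],"delta_rot":[0,8.0,0],"fingers":0}, {"linear":[5.7,0,-71.1],"delta_rot":[0,9.1,0],"fingers":0}, {"linear":[8.8,0,-80.6],"delta_rot":[0,10.3,0],"fingers":0}, {"linear":[11.9,0,-90.2],"delta_rot":[0,11.4,0],"fingers":0} ]
60 [-92.9 265.7   4.6]
[ {"linear":[5.0,0,-8.8],"delta_rot":[0,1.1,0],"fingers":0}, {"linear":[10.0,0,-17.5],"delta_rot":[0,2.3,0],"fingers":0}, {"linear":[14.9,0,-26.3],"delta_rot":[0,3.4,0],"fingers":0}, {"linear":[19.9,0,-35.0],"delta_rot":[0,4.6,0],"fingers":0} ]
```

arm_command(
  commands=[
    {"linear": [0,0,0],"delta_rot": [0,0,0],"fingers": 0},
    {"linear": [0,0,0],"delta_rot": [0,0,0],"fingers": 0},
  ],
  newtons=50,
)

```text
time: 14.35
position: [0.5227, 0.0936, 0.0312]
tool_rot: [0.721, 0.693, -0.0, -0.001]
contact_force: [-6.0, 0.3, 5.2]
opening: 0.0369
grasp_force: 50.0
```

In the tool's units: -19.2 mm is -0.032, -17.4 mm is -0.029, -10.5 degrees is -0.0583.

arm_command(
  commands=[
    {"linear": [0,0,-0.0037],"delta_rot": [0,-0.0056,0],"fingers": 0},
    {"linear": [0.0002,0,-0.0073],"delta_rot": [0,-0.0111,0],"fingers": 0},
    {"linear": [0.0002,0,-0.011],"delta_rot": [0,-0.0167,0],"fingers": 0},
    {"linear": [-0.0005,0,-0.014],"delta_rot": [0,-0.0228,0],"fingers": 0},
    {"linear": [-0.001,0,-0.017],"delta_rot": [0,-0.0283,0],"fingers": 0},
    {"linear": [-0.0017,0,-0.02],"delta_rot": [0,-0.0344,0],"fingers": 0},
    {"linear": [-0.0023,0,-0.023],"delta_rot": [0,-0.0406,0],"fingers": 0},
    {"linear": [-0.0028,0,-0.026],"delta_rot": [0,-0.0467,0],"fingers": 0},
    {"linear": [-0.0035,0,-0.029],"delta_rot": [0,-0.0522,0],"fingers": 0},
    {"linear": [-0.004,0,-0.032],"delta_rot": [0,-0.0583,0],"fingers": 0},
  ],
)

```text
time: 15.35
position: [0.5233, 0.0911, 0.0505]
tool_rot: [0.718, 0.69, -0.067, 0.064]
contact_force: [-0.1, -0.2, -2.9]
opening: 0.0366
grasp_force: 50.0
```

```bash
cat > /tmp/d.py <<'E'
from go import *
p=box(); s=env.state();print(s)
im=env.get_image('side')
x0,y0=200,130; S=4; a=cv2.resize(im['pixels'][y0:y0+150,x0:x0+190],None,fx=S,fy=S,interpolation=cv2.INTER_CUBIC)
Rm=R.from_quat(s['tool_rot'])
for off,c in((-8,(255,0,0)),(0,(0,255,0)),(8,(0,0,255))):  # pin offset; near tip and barrel end (axis) in tool frame
    L=np.array([[12+off-127.5,0,2],[12+off-78.5,0,2]])/1000
    for u in proj(s['position']+Rm.apply(L),im): cv2.circle(a,tuple(np.int32((u-[x0,y0]+.5)*S)),2,c,-1)
cv2.imwrite('pics/f.png',a[:,:,::-1])
E
python3 /tmp/d.py
```

```text
{'time': 15.35, 'q': array([-0.93972172,  0.37257394,  0.67465515,  1.94351384, -0.06674359,
        0.96418679, -0.29301538]), 'joint_velocities': array([-0.14071028,  0.04521164,  0.05255785, -0.05017109,  0.16988449,
        0.09776269, -0.1905936 ]), 'effort': array([  1.02993384, -49.9293673 ,   9.76177096, -32.15643525,
         0.56809433,   0.15729579,   0.42130544]), 'position': array([0.52329983, 0.09107593, 0.05053501]), 'tool_rot': array([ 0.71816243,  0.68973303, -0.06650895,  0.06393459]), 'contact_force': array([-0.05835364, -0.22696941, -2.90331264]), 'torque': array([0.17378682, 0.06641396, 0.0076146 ]), 'grasp_force': 49.998869597911835, 'opening': 0.03660639213451082}
```

View pics/f.png

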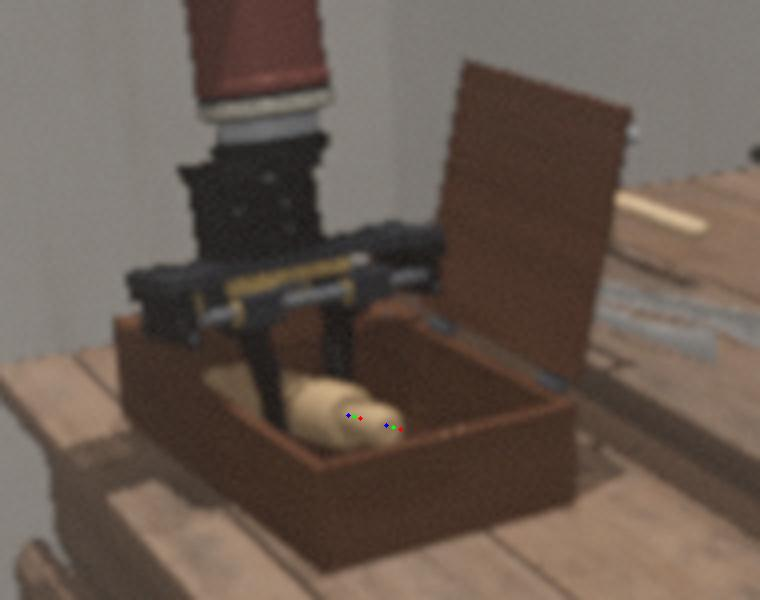

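In the tool's units: -26.9 mm is -0.0448, -22.7 mm is -0.0378, -5.4 degrees is -0.03.

arm_command(
  commands=[
    {"linear": [-0.002,0,-0.0023],"delta_rot": [0,-0.0039,0],"fingers": 0},
    {"linear": [-0.0042,0,-0.0047],"delta_rot": [0,-0.0072,0],"fingers": 0},
    {"linear": [-0.007,0,-0.0068],"delta_rot": [0,-0.0111,0],"fingers": 0},
    {"linear": [-0.01,0,-0.0087],"delta_rot": [0,-0.015,0],"fingers": 0},
    {"linear": [-0.0133,0,-0.0103],"delta_rot": [0,-0.0183,0],"fingers": 0},
    {"linear": [-0.0168,0,-0.012],"delta_rot": [0,-0.0222,0],"fingers": 0},
    {"linear": [-0.0238,0,-0.0132],"delta_rot": [0,-0.0244,0],"fingers": 0},
    {"linear": [-0.0308,0,-0.0145],"delta_rot": [0,-0.0261,0],"fingers": 0},
    {"linear": [-0.0378,0,-0.0158],"delta_rot": [0,-0.0283,0],"fingers": 0},
    {"linear": [-0.0448,0,-0.0172],"delta_rot": [0,-0.03,0],"fingers": 0},
  ],
)

```text
time: 16.4
position: [0.5223, 0.0661, 0.0656]
tool_rot: [0.714, 0.686, -0.1, 0.096]
contact_force: [0.1, -0.4, -2.7]
opening: 0.0368
grasp_force: 50.0
```

```bash
python3 /tmp/d.py
```

```text
{'time': 16.4, 'q': array([-0.98234747,  0.37442188,  0.71319424,  1.93394882,  0.02435958,
        1.01184385, -0.34764767]), 'joint_velocities': array([ 0.00052448, -0.02355104,  0.0369212 ,  0.01195427,  0.06488301,
        0.02310403,  0.00636386]), 'effort': array([-2.94495479e-02, -4.80523896e+01,  1.04965791e+01, -3.25043643e+01,
        1.35327347e+00,  6.22958411e-01, -2.04152690e-02]), 'position': array([0.52227539, 0.06609786, 0.06555568]), 'tool_rot': array([ 0.7143604 ,  0.68592658, -0.09991856,  0.09596988]), 'contact_force': array([ 0.06176594, -0.43426174, -2.72190079]), 'torque': array([ 0.32138211,  0.02856917, -0.00523006]), 'grasp_force': 49.99921649694443, 'opening': 0.036762366402320945}
```

View pics/f.png

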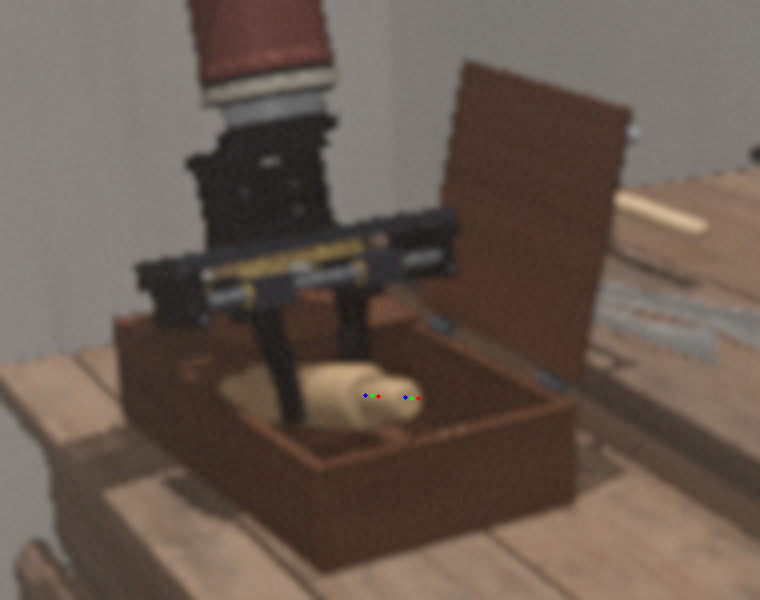

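In the tool's units: -45.9 mm is -0.0765, -41.1 mm is -0.0685, -3.4 degrees is -0.0189.

arm_command(
  commands=[
    {"linear": [-0.007,0,-0.0007],"delta_rot": [0,-0.0022,0],"fingers": 0},
    {"linear": [-0.0142,0,-0.0013],"delta_rot": [0,-0.0039,0],"fingers": 0},
    {"linear": [-0.0212,0,-0.0022],"delta_rot": [0,-0.0061,0],"fingers": 0},
    {"linear": [-0.0292,0,-0.003],"delta_rot": [0,-0.0078,0],"fingers": 0},
    {"linear": [-0.037,0,-0.0038],"delta_rot": [0,-0.0094,0],"fingers": 0},
    {"linear": [-0.0448,0,-0.0047],"delta_rot": [0,-0.0117,0],"fingers": 0},
    {"linear": [-0.0528,0,-0.0055],"delta_rot": [0,-0.0133,0],"fingers": 0},
    {"linear": [-0.0607,0,-0.0063],"delta_rot": [0,-0.015,0],"fingers": 0},
    {"linear": [-0.0685,0,-0.0072],"delta_rot": [0,-0.0172,0],"fingers": 0},
    {"linear": [-0.0765,0,-0.008],"delta_rot": [0,-0.0189,0],"fingers": 0},
  ],
)

```text
time: 17.45
position: [0.5205, 0.0235, 0.0827]
tool_rot: [0.711, 0.683, -0.121, 0.116]
contact_force: [0.2, 0.2, -3.0]
opening: 0.037
grasp_force: 50.0
```

In the tool's units: -52.8 mm is -0.088, -47.4 mm is -0.079, -2.7 degrees is -0.015.

arm_command(
  commands=[
    {"linear": [-0.008,0,-0.0003],"delta_rot": [0,-0.0017,0],"fingers": 0},
    {"linear": [-0.0158,0,-0.0007],"delta_rot": [0,-0.0039,0],"fingers": 0},
    {"linear": [-0.0248,0,-0.0013],"delta_rot": [0,-0.005,0],"fingers": 0},
    {"linear": [-0.0338,0,-0.0022],"delta_rot": [0,-0.0067,0],"fingers": 0},
    {"linear": [-0.0428,0,-0.0028],"delta_rot": [0,-0.0078,0],"fingers": 0},
    {"linear": [-0.052,0,-0.0035],"delta_rot": [0,-0.0094,0],"fingers": 0},
    {"linear": [-0.061,0,-0.0042],"delta_rot": [0,-0.0106,0],"fingers": 0},
    {"linear": [-0.07,0,-0.0048],"delta_rot": [0,-0.0122,0],"fingers": 0},
    {"linear": [-0.079,0,-0.0055],"delta_rot": [0,-0.0133,0],"fingers": 0},
    {"linear": [-0.088,0,-0.0062],"delta_rot": [0,-0.015,0],"fingers": 0},
  ],
)

```text
time: 18.45
position: [0.5186, -0.0252, 0.1037]
tool_rot: [0.708, 0.68, -0.138, 0.132]
contact_force: [0.4, 0.4, -2.9]
opening: 0.0372
grasp_force: 50.0
```

In the tool's units: -71.9 mm is -0.1198, -64.4 mm is -0.1073, 6 degrees is 0.0333.

arm_command(
  commands=[
    {"linear": [-0.009,0,-0.0112],"delta_rot": [0,0,0],"fingers": 0},
    {"linear": [-0.018,0,-0.0223],"delta_rot": [0,0,0],"fingers": 0},
    {"linear": [-0.027,0,-0.0335],"delta_rot": [0,0,0],"fingers": 0},
    {"linear": [-0.036,0,-0.0448],"delta_rot": [0,0,0],"fingers": 0},
    {"linear": [-0.0413,0,-0.0573],"delta_rot": [0,0.0056,0],"fingers": 0},
    {"linear": [-0.0465,0,-0.0698],"delta_rot": [0,0.0111,0],"fingers": 0},
    {"linear": [-0.0518,0,-0.0823],"delta_rot": [0,0.0167,0],"fingers": 0},
    {"linear": [-0.057,0,-0.0948],"delta_rot": [0,0.0222,0],"fingers": 0},
    {"linear": [-0.0623,0,-0.1073],"delta_rot": [0,0.0278,0],"fingers": 0},
    {"linear": [-0.0675,0,-0.1198],"delta_rot": [0,0.0333,0],"fingers": 0},
  ],
)

```text
time: 19.45
position: [0.5181, -0.0355, 0.1861]
tool_rot: [0.714, 0.686, -0.1, 0.096]
contact_force: [0.3, -0.3, -2.8]
opening: 0.0369
grasp_force: 50.0
```

In the tool's units: -90.2 mm is -0.1503, -80.6 mm is -0.1343, 11.4 degrees is 0.0633.

arm_command(
  commands=[
    {"linear": [0.0005,0,-0.0147],"delta_rot": [0,0.0061,0],"fingers": 0},
    {"linear": [0.0012,0,-0.0293],"delta_rot": [0,0.0128,0],"fingers": 0},
    {"linear": [0.0018,0,-0.044],"delta_rot": [0,0.0189,0],"fingers": 0},
    {"linear": [0.0023,0,-0.0585],"delta_rot": [0,0.0256,0],"fingers": 0},
    {"linear": [0.003,0,-0.0732],"delta_rot": [0,0.0317,0],"fingers": 0},
    {"linear": [0.0037,0,-0.0878],"delta_rot": [0,0.0383,0],"fingers": 0},
    {"linear": [0.0042,0,-0.1025],"delta_rot": [0,0.0444,0],"fingers": 0},
    {"linear": [0.0095,0,-0.1185],"delta_rot": [0,0.0506,0],"fingers": 0},
    {"linear": [0.0147,0,-0.1343],"delta_rot": [0,0.0572,0],"fingers": 0},
    {"linear": [0.0198,0,-0.1503],"delta_rot": [0,0.0633,0],"fingers": 0},
  ],
)

```text
time: 20.45
position: [0.5196, 0.0015, 0.2695]
tool_rot: [0.721, 0.692, -0.028, 0.027]
contact_force: [-0.4, 0.4, -3.0]
opening: 0.0369
grasp_force: 50.0
```

In the tool's units: -35 mm is -0.0583, -26.3 mm is -0.0438, 4.6 degrees is 0.0256.

arm_command(
  commands=[
    {"linear": [0.0083,0,-0.0147],"delta_rot": [0,0.0061,0],"fingers": 0},
    {"linear": [0.0167,0,-0.0292],"delta_rot": [0,0.0128,0],"fingers": 0},
    {"linear": [0.0248,0,-0.0438],"delta_rot": [0,0.0189,0],"fingers": 0},
    {"linear": [0.0332,0,-0.0583],"delta_rot": [0,0.0256,0],"fingers": 0},
    {"linear": [0.0332,0,-0.0583],"delta_rot": [0,0.0256,0],"fingers": 0},
    {"linear": [0.0332,0,-0.0583],"delta_rot": [0,0.0256,0],"fingers": 0},
    {"linear": [0.0332,0,-0.0583],"delta_rot": [0,0.0256,0],"fingers": 0},
    {"linear": [0.0332,0,-0.0583],"delta_rot": [0,0.0256,0],"fingers": 0},
    {"linear": [0.0332,0,-0.0583],"delta_rot": [0,0.0256,0],"fingers": 0},
    {"linear": [0.0332,0,-0.0583],"delta_rot": [0,0.0256,0],"fingers": 0},
  ],
)

```text
time: 21.45
position: [0.5205, 0.0235, 0.3019]
tool_rot: [0.721, 0.693, -0.0, 0.0]
contact_force: [-0.8, 0.0, -2.2]
opening: 0.0366
grasp_force: 50.0
```

```bash
python3 -c "
from go import *
s=env.state();print(s['joint_velocities'].round(3),s['position'],s['grasp_force'],s['opening'])
im=env.get_image('side'); cv2.imwrite('pics/g.png',im['pixels'][:,:,::-1])"
```

```text
[ 0.001 -0.002 -0.    -0.001 -0.001 -0.    -0.001] [0.52048794 0.02351416 0.30192009] 49.999177157878876 0.036645953371040485
```

View pics/g.png

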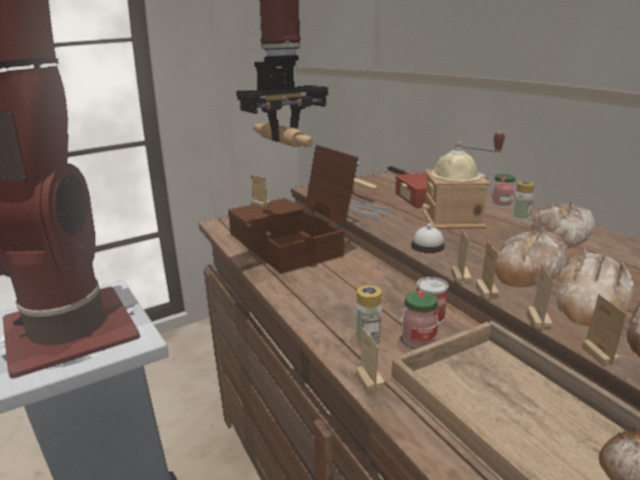

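The pin is held level at about (283,133), well above the box. The cover is open at (332,185), and the cards, jars and tin are standing where they were.

```bash
python3 -c "
from rig import env
print(env.finish_job())"
```

```text
the job is handed in; nothing more can be done
None
```

The cover is open against its stop, and I handed the job in at about 21.5 s with the pin at rest in the gripper, its axis about 0.3 m above the counter; the last side picture shows the cards, jars and tin still standing.

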